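# Unpack the rubber stamp and line it up over a job slip's stamp box

### The arm

A 6-joint arm with a two-finger parallel gripper is mounted at the origin on the work surface; the furniture and walls round the work are solid. World frame = base frame: x ahead of the robot, y to its left, z up, the work surface at z = 0. Lengths are in m, angles in rad, forces in N, time in s.
With the tool pointing down it reaches from about 0.25 to 0.85 m from the base axis. Payload 12.5 kg.
Tool frame: the origin (TCP) lies midway between the tips of the shut fingers; the grasp point (between the pads) lies 19 mm behind it; z points along the fingers, y is the line along which they close (so a half turn about z gives the same grasp; the last joint's range is limited). The gripper opens to 93 mm and grips with 3 to 60 N. Pads are 15 mm wide; open, the fingers measure 128 mm over their backs; the gripper's body (75 mm by 188 mm) begins 65 mm behind the grasp point.
Start: joints at [-1.296, 0.351, 1.652, -0, 1.139, -0.085], TCP at [0.194, -0.515, 0.219] pointing down, gripper open.
Joint ranges: [-2.75, 2.75], [-0.79, 2.1], [0.01, 2.65], [-1.57, 4.71], [0.07, 3.14], [-2.87, 2.87]. Speed limits (rad/s): [2.22, 2.22, 2.79, 3.14, 3.14, 3.14].

### API

Orientations are given as a 3x3 rotation matrix whose columns are the frame's x, y, z axes.
In Python, from station import * gives the robot as it stands.
- The arm moves only by the tool jog_arm, never from a script. Its argument "series" is one flat list of numbers, 6 for each row, row after row: the shift along the tool's x, y, z in mm, then the turn, a rotation vector about the tool's x, y, z in degrees. In form: [x, y, z, rx, ry, rz, x, y, z, rx, ry, rz, ...]. A call has 1 to 5 rows; each row shifts and turns the commanded pose from where the row before left it, along the tool's axes as they then stand; what a row does not reach is not made up. A row lasts 1/12 s, in which the tool goes at most 41.7 mm and 7.16 degrees, less where a joint would pass 70% of its speed; a pose out of reach is approached as far as the arm can. A call is refused whole if a number of a shift passes 41.7 or a number of a turn 7.16, either way. A call with a gripper value outside its range is refused whole. "claw" is the finger opening in mm, from 0 to 93, set as the call begins (left out, the last holds). The fingers move at their own pace and stop on an object; "squeeze" is the grip in N (left out, the last holds). Time passes only in rows, so rows that do not move let the fingers close. It gives the time, the measured TCP pose, the force, the opening and the grip force at its end, in the units of the state.
- observe(): the state, without advancing time (a new reading comes with each control period).
- grab_frame(name): name is "side" or "top" or "wrist"; returns (picture, depth): 480x640x3 uint8, red, green, blue; 480x640 float32, m along the optical axis (not along the pixel's ray), 0 where there is no reading.
- get_calibration(name): a dict with "fx", "fy", "cx", "cy" (pixels), "dist" ([k1, k2, p1, p2, k3] as OpenCV has them; the pictures are not rectified), "xyz" and "orientation" of the camera in the world; the wrist camera has in their place "mount" (4x4, takes a point from camera to tool coordinates, whose origin is the TCP and whose axes are the flange's). Camera axes: x right, y up, looking along -z (the intrinsics and any distortion apply to the point x, -y, -z); pixel columns grow to the right and rows downward; lengths in m; the calibration is good to about 2 mm. A picture is of the moment at which its call begins: read the wrist's pose just before it. get_calibration takes no time and is no camera call.
- job_done(): hands the job in; it is judged then, once.
The state is a dict: "clock": time; "q": joint angles; "dq": joint speeds; "effort": joint torques, N m; "position": TCP position; "tcp_rot": TCP orientation; "contact_force": force on the tool from outside, world axes, zero at the start; "torque": the same for the moment, N m; "gripper_width": finger opening in m; "grasp_force": force on a finger pad.
Only numpy, scipy, OpenCV 4.12 (cv2) and the standard library are available. Lean on these libraries where they do the work, as an engineer would, in place of code of your own. Each camera call takes 0.05 s, during which the arm holds its last target. There are 200 camera calls.

### The job

The new rubber stamp has come in the small cardboard carton, whose tape is cut: fold its two sprung flaps right back, well past upright, and leave them open. Then lift the stamp out by its wooden handle, carry it over the things on the counter to the clipboard, and hold it upright, centred in the empty ruled box of the slip and square with it, its rubber hovering about a centimetre above the paper, so that I can check the line-up before it is pressed. Finish while still holding it there; the stamp must never touch the clipboard or its slip, and everything else stays where it stands.

Things in the scene. Friction and masses are not known exactly. Their poses are not given: they have to be found in the camera images.
- rubber_stamp: rubber stamp standing upright in the carton: black base plate 26 (own x) x 50 (own y) x 12 mm, turned wooden handle rising from it, 20 mm across at 12 to 32 mm, 24 mm across at 32 to 66 mm above the underside; about 50 g. Origin: centre of its underside (the rubber); z up along the handle. It looks the same turned by half a turn, and either way round is right.
- carton: cardboard carton, 136 (own x) x 156 (own y) mm, walls and floor 3 mm, rim 75 mm high; it stands fast. Origin: centre of its underside. Two flaps hinge about own y at own x = -67 mm (flap_near, robot side) and +67 mm (flap_far), 75 mm above the counter. Short flaps hang folded down outside the end walls, out to 93 mm from the centre. The stamp stands in one end, a spool in the other.
- flap_near (a joint): flap on the carton's robot-side rim, 66 mm from hinge to free edge, 154 mm wide, 3 mm thick: 0 = closed, level over the carton; 1.57 = upright; more = leaning outwards, 2.6 at most. Starts ajar at 0.85 to 1.15, leaving a gap between the two free edges. The crease is stiff (0.02 N m): it stays where it is left and yields to a light push from inside.
- flap_far (a joint): the same flap on the far rim (own x = +67 mm); same sizes, values and stiffness
- flap_near_edge (a point): middle of the free edge of flap_near
- flap_far_edge (a point): middle of the free edge of flap_far
- clipboard: wooden clipboard lying on the counter, 200 (own x) x 130 (own y) x 4 mm, with a white slip on it and a steel spring clip, at most 21 mm high, at its far (+x) end; it stays put. Origin: centre of its underside.
- stamp_box (a point): centre of the empty ruled box on the slip, on the paper's surface, 5 mm above the counter; the box is 40 (own x) x 64 (own y) mm, axes along its sides, z up
- mug: dark and white ceramic mug, 82 mm across, 97 mm high, handle on its own +y side (114 mm overall); origin under its centre
- bell: counter bell, silver dome on a black foot, 80 mm across, 56 mm high; origin under its centre
- thread_spool: spool of pale thread, 27 mm across, 46 mm high, standing at the other end of the carton; origin under its centre
- ink_pad: closed ink pad, 62 x 92 x 18 mm, lying right of the clipboard; origin under its centre
- tape_dispenser: black weighted tape dispenser, 56 x 150 x 85 mm, right of the clipboard; origin under its centre
Not all that is in view belongs to the job. What is shaped like the rubber_stamp but pink or turquoise is not meant.

How it is judged:
By the outcome, as a careful person would: the job done as asked, in the order asked, and still so for the second after the job is handed in, while the arm keeps its last pose, push and grip.
It also fails if it takes over 48 s, if anything falls off the work surface, if the arm or the gripper's body presses on something with over 40 N, if the wrist force passes 120 N, or if a joint passes its speed limit or range.

## Working session

There is one attempt and no reset: what is moved stays moved. The work goes in short steps, Python scripts to look and compute and a tool call to move; the robot and the scene stay as the last step left them, time stands still between calls to the robot, and variables do not carry over. Pictures are saved under pics/ and viewed, at most 10 in all, crops included, and the job is handed in when it is done.

Besides the shell and the picture viewer there is one more tool, called after "Request:" as name(argument=value, ...) on one line, values as JSON. jog_arm: Moves the arm, as the interface text tells. Its arguments: {"type":"object","properties":{"series":{"type":"array","items":{"type":"number"}},"claw":{"type":"number"},"squeeze":{"type":"number"}},"required":["series"]}

```bash
mkdir -p pics; ls; cat > h.py <<'E'
from station import *
import numpy as np, cv2
def rays(name,uv,cal=None,st=None):
    c=get_calibration(name); K=np.array([[c['fx'],0,c['cx']],[0,c['fy'],c['cy']],[0,0,1]])
    n=cv2.undistortPoints(np.array(uv,float).reshape(-1,1,2),K,np.array(c['dist'],float)).reshape(-1,2)
    d=np.c_[n[:,0],-n[:,1],-np.ones(len(n))]
    if 'mount' in c:
        st=st or observe(); M=np.array(c['mount']); R=np.array(st['tcp_rot']); 
        o=np.array(st['position'])+R@M[:3,3]; Rw=R@M[:3,:3]
    else: o=np.array(c['xyz']); Rw=np.array(c['orientation'])
    return o,d@Rw.T
def plane(name,uv,z,st=None):
    o,d=rays(name,uv,st=st); return o+d*((z-o[2])/d[:,2])[:,None]
def cloud(name,dep,st=None):
    v,u=np.mgrid[0:480,0:640]; o,d=rays(name,np.c_[u.ravel(),v.ravel()],st=st)
    return (o+d*dep.ravel()[:,None]).reshape(480,640,3)
E
python3 - <<'E'
from h import *
s=observe(); print({k:np.round(v,3).tolist() for k,v in s.items()})
ims=[]
for n in("top","side"):
    p,d=grab_frame(n); np.savez(f'{n}.npz',p=p,d=d); cv2.imwrite(f'pics/{n}0.png',p[:,:,::-1]); c=get_calibration(n); print(n,c)
E
```

```text
pics
{'clock': 0.0, 'q': [-1.296, 0.351, 1.652, 0.0, 1.139, -0.085], 'dq': [0.0, -0.0, 0.0, -0.001, -0.001, 0.002], 'effort': [-0.002, -49.732, -28.525, 0.07, 0.026, -0.0], 'position': [0.194, -0.514, 0.218], 'tcp_rot': [[0.936, 0.352, -0.0], [0.352, -0.936, 0.001], [0.0, -0.001, -1.0]], 'contact_force': [-0.261, 0.095, -0.258], 'torque': [-0.017, 0.031, 0.027], 'grasp_force': 0.0, 'gripper_width': 0.093}
top {'fx': 485.9199013706642, 'fy': 485.9199013706642, 'cx': 325.2485103234471, 'cy': 242.49013297658198, 'dist': array([0.04087319, 0.        , 0.        , 0.        , 0.        ]), 'xyz': array([0.33848933, 0.06925269, 1.47247065]), 'orientation': array([[-1.76718445e-02,  9.93489486e-01, -1.12544869e-01],
       [-9.99843653e-01, -1.76285785e-02,  1.37966402e-03],
       [-6.13324370e-04,  1.12551654e-01,  9.93645686e-01]])}
side {'fx': 516.3587990346508, 'fy': 516.3587990346508, 'cx': 326.814654748789, 'cy': 239.71638839240376, 'dist': array([-0.00318167,  0.        ,  0.        ,  0.        ,  0.        ]), 'xyz': array([0.02216499, 0.91697091, 0.86996675]), 'orientation': array([[-0.86436658,  0.3219765 , -0.38626616],
       [-0.50284284, -0.54667736,  0.66954683],
       [ 0.00441538,  0.77296507,  0.63443321]])}
```

View pics/top0.png

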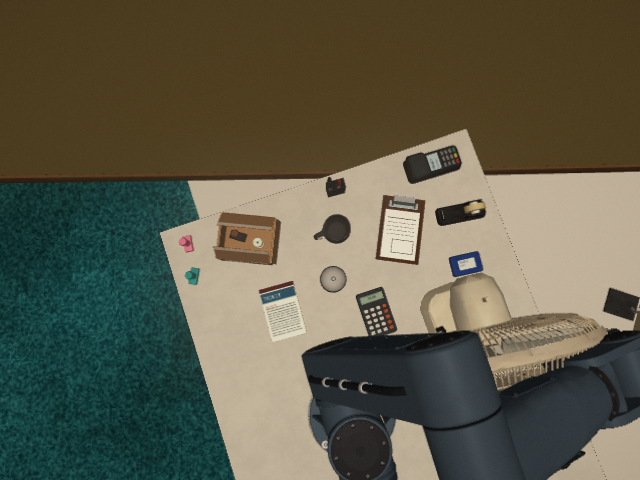

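View pics/side0.png

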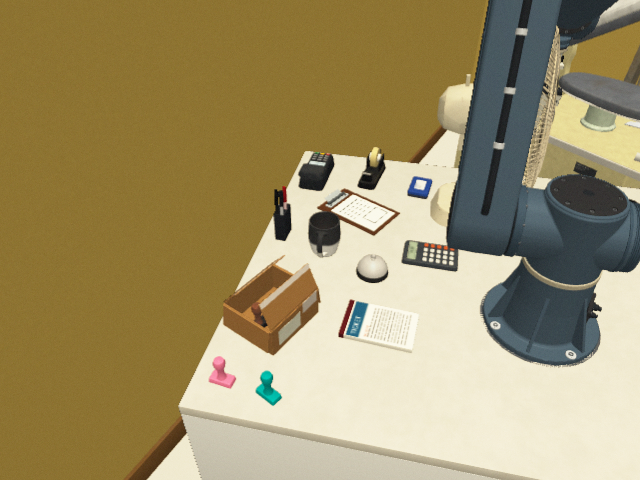

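The top view shows the carton at (247,238) with the dark wooden stamp at (238,236) and the spool at (258,243). The clipboard is at (400,230), with its box near (402,247). Three things could be taken for the stamp: pink at (186,243), turquoise at (192,275), and the wooden/black one in the carton at (238,236). By the description it's the one in the carton. I'll check that with a close crop and measure.

```bash
python3 - <<'E'
from h import *
T=np.load('top.npz');S=np.load('side.npz')
a=cv2.resize(T['p'][200:275,205:290],None,fx=4.6,fy=4.6,interpolation=cv2.INTER_CUBIC)
b=cv2.resize(S['p'][250:355,215:330],None,fx=3.4,fy=3.4,interpolation=cv2.INTER_CUBIC)
c=cv2.resize(T['p'][190:270,370:430],None,fx=3,fy=3,interpolation=cv2.INTER_CUBIC)
H=600;W=800;o=np.zeros((H,W,3),np.uint8);o[:a.shape[0],:a.shape[1]]=a;o[:b.shape[0],400:400+b.shape[1]]=b[:, :400];o[360:600,0:180]=c
cv2.imwrite('pics/crop1.png',o[:,:,::-1])
C=cloud('top',T['d'])
def P(u,v):print((u,v),np.round(C[v,u],3))
for uv in [(238,236),(258,243),(247,215),(247,262),(222,240),(276,240),(335,228),(333,279),(400,230),(402,247),(404,203),(336,186)]:P(*uv)
def fit(name,m):
    n,l,s,_=cv2.connectedComponentsWithStats(m.astype(np.uint8)); i=1+np.argmax(s[1:,4]); q=np.c_[np.where(l==i)[::-1]]; print(name,s[i])
    return l==i
# carton heights
sub=C[205:272,208:290]; h=sub[...,2]
print('carton pts z range',np.percentile(h,[1,50,90,99,100]))
pts=sub[(h>0.02)&(T['d'][205:272,208:290]>0)]
r=cv2.minAreaRect(pts[:,:2].astype(np.float32)*1000);print('carton rect',r)
for lo,hi in((.06,.085),(.085,.11),(.11,.15)):
    q=pts[(pts[:,2]>lo)&(pts[:,2]<hi)]; print(lo,len(q),q.min(0).round(3) if len(q) else'',q.max(0).round(3) if len(q) else '')
    if len(q)>5: print(cv2.minAreaRect(q[:,:2].astype(np.float32)*1000))
# clipboard: white slip
p=T['p'].astype(int); m=np.zeros((480,640),bool); m[190:270,370:430]=True
hsv=cv2.cvtColor(T['p'],cv2.COLOR_RGB2HSV)
br=m&(hsv[...,1]>110)&(hsv[...,2]<140); 
l=fit('board',br); cnt,_=cv2.findContours(l.astype(np.uint8),cv2.RETR_EXTERNAL,cv2.CHAIN_APPROX_NONE)
q=plane('top',max(cnt,key=len).reshape(-1,2),.004); print('clip',cv2.minAreaRect((q[:,:2]*1000).astype(np.float32)))
E
```

```text
(238, 236) [0.522 0.322 0.062]
(258, 243) [0.502 0.265 0.049]
(247, 215) [0.581 0.293 0.078]
(247, 262) [0.448 0.301 0.029]
(222, 240) [0.513 0.373 0.041]
(276, 240) [0.509 0.212 0.057]
(335, 228) [0.549 0.037 0.005]
(333, 279) [0.392 0.047 0.06 ]
(400, 230) [ 0.54  -0.162  0.001]
(402, 247) [ 0.487 -0.166  0.001]
(404, 203) [ 0.621 -0.175  0.012]
(336, 186) [0.659 0.033 0.092]
carton pts z range [-0.73312303  0.00346963  0.11170848  0.13578297  1.47247065]
carton rect ((514.8978881835938, 293.31964111328125), (172.53431701660156, 136.74986267089844), 83.75932312011719)
0.06 495 [0.44  0.207 0.06 ] [0.591 0.382 0.085]
((515.29736328125, 296.0267333984375), (166.9308319091797, 136.82003784179688), 83.59153747558594)
0.085 591 [0.445 0.216 0.085] [0.587 0.38  0.11 ]
((514.0556640625, 297.4018249511719), (154.0335693359375, 129.3539276123047), 83.66548919677734)
0.11 568 [0.455 0.217 0.11 ] [0.562 0.377 0.141]
((509.6115417480469, 297.02294921875), (150.8973388671875, 95.40379333496094), 83.17807006835938)
board [376 196  49  69 668]
clip ((541.49658203125, -161.5250244140625), (127.9471206665039, 198.6859130859375), 81.4533462524414)
```

View pics/crop1.png

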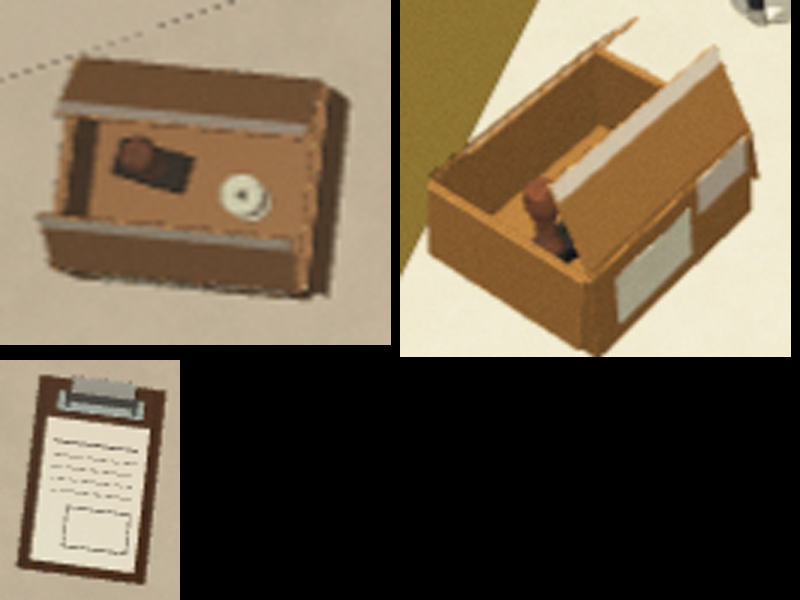

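The crop confirms it: the brown wooden handle on a black plate stands in the carton's left end, with the spool at its right. The far and near flaps are both ajar. Next I need the flap profile, the fan's height on my path and the ruled box.

```bash
python3 - <<'E'
from h import *
T=np.load('top.npz');S=np.load('side.npz')
C=cloud('top',T['d']);Cs=cloud('side',S['d'])
y=np.deg2rad(-6.4);ex=np.array([np.cos(y),np.sin(y)]);ey=np.array([-ex[1],ex[0]]);c0=np.array([.515,.297])
def loc(P):return (P[...,:2]-c0)@np.c_[ex,ey]
for nm,A in(('top',C),('side',Cs)):
    L=loc(A); m=(abs(L[...,0])<.12)&(abs(L[...,1])<.06)&(A[...,2]>.078)&(A[...,2]<.2)
    for sgn in(-1,1):
        k=m&(L[...,0]*sgn>0); q=np.c_[L[k],A[k][:,2]]; print(nm,sgn,len(q))
        if len(q)>10:
            ang=np.arctan2(q[:,2]-.075,67e-3-sgn*q[:,0]); print('ang med',np.median(ang[q[:,2]>.1]).round(3),'zmax',np.percentile(q[:,2],98).round(3),'inner x',np.percentile(sgn*q[:,0],[2,10]).round(3),'outer',np.percentile(sgn*q[:,0],95).round(3))
print('short flaps y:',)
# fan etc. heights
for n,A in(('top',C),('side',Cs)):
    for y0 in np.arange(-.7,.5,.1):
        print(n,round(y0,1),[ (round(float(np.percentile(z,99)),2) if len(z:=A[...,2][(A[...,0]>x0)&(A[...,0]<x0+.1)&(A[...,1]>y0)&(A[...,1]<y0+.1)&(A[...,2]<1.2)])>8 else None) for x0 in np.arange(0,.8,.1)])
# box corners on slip, sharper zoom
hs=T['p'][236:262,382:420]; cv2.imwrite('pics/box.png',cv2.resize(hs,None,fx=16,fy=16,interpolation=cv2.INTER_CUBIC)[:,:,::-1])
E
```

```text
top -1 489
ang med 1.149 zmax 0.137 inner x [0.038 0.041] outer 0.065
top 1 537
ang med 0.894 zmax 0.128 inner x [0.024 0.027] outer 0.064
side -1 1315
ang med 1.128 zmax 0.134 inner x [0.038 0.041] outer 0.064
side 1 147
ang med 0.876 zmax 0.126 inner x [0.024 0.024] outer 0.065
short flaps y:
top -0.7 [None, None, None, None, None, None, None, None]
top -0.6 [None, 0.54, 0.55, 0.01, 0.0, None, None, None]
top -0.5 [None, 0.61, 0.59, 0.01, 0.01, 0.02, 0.01, 0.01]
top -0.4 [0.67, 0.67, 0.61, 0.38, 0.02, 0.09, 0.08, 0.05]
top -0.3 [0.75, 0.74, 0.56, 0.39, 0.01, 0.05, 0.06, 0.06]
top -0.2 [0.78, 0.78, 0.78, 0.02, 0.01, 0.01, 0.04, 0.06]
top -0.1 [0.75, 0.77, 0.78, 0.02, 0.01, 0.09, 0.01, 0.01]
top -0.0 [0.35, 0.62, 0.61, 0.05, 0.06, 0.1, 0.15, 0.01]
top 0.1 [0.02, 0.36, 0.34, 0.02, 0.01, 0.01, 0.01, None]
top 0.2 [0.01, 0.01, 0.02, 0.02, 0.14, 0.13, 0.01, None]
top 0.3 [0.01, 0.01, 0.01, 0.01, 0.14, 0.13, 0.01, -0.72]
top 0.4 [0.01, 0.01, 0.01, 0.01, 0.07, 0.07, None, -0.71]
side -0.7 [None, 0.0, None, None, None, None, None, None]
side -0.6 [None, 0.46, None, 0.0, 0.0, None, None, None]
side -0.5 [None, 0.52, None, 0.0, 0.0, 0.02, 0.0, 0.0]
side -0.4 [0.59, 0.56, None, 0.05, 0.02, 0.08, 0.08, 0.04]
side -0.3 [0.61, 0.61, None, 0.39, 0.01, 0.05, 0.06, 0.06]
side -0.2 [0.0, 0.49, 0.02, 0.01, 0.01, 0.01, 0.05, 0.06]
side -0.1 [0.34, 0.64, 0.64, 0.02, 0.01, 0.09, 0.0, 0.0]
side -0.0 [0.34, 0.61, 0.61, 0.05, 0.07, 0.1, 0.15, 0.0]
side 0.1 [0.26, 0.36, 0.35, 0.01, 0.0, 0.08, 0.0, None]
side 0.2 [0.0, 0.0, 0.01, 0.01, 0.13, 0.12, 0.0, None]
side 0.3 [0.0, 0.0, 0.0, 0.0, 0.13, 0.12, 0.0, None]
side 0.4 [0.0, 0.0, 0.0, 0.01, 0.06, 0.06, None, -0.72]
```

```bash
python3 - <<'E'
from h import *
for n in('top','side'):
    A=cloud(n,np.load(n+'.npz')['d'])
    m=(A[...,2]>.08)&(A[...,2]<.55)&(A[...,0]>.22)&(A[...,0]<.6)&(A[...,1]<-.12)&(A[...,1]>-.6)
    q=A[m]
    for y0 in np.arange(-.6,-.12,.04):
        k=q[(q[:,1]>=y0)&(q[:,1]<y0+.04)]
        if len(k)>3: print(n,y0.round(2),len(k),k.min(0).round(2),k.max(0).round(2))
# box: rays from zoomed image
st=np.load('top.npz')
E
```

```text
top -0.6 46 [ 0.25 -0.59  0.31] [ 0.26 -0.57  0.35]
top -0.56 119 [ 0.23 -0.53  0.24] [ 0.27 -0.52  0.53]
top -0.52 634 [ 0.22 -0.52  0.17] [ 0.29 -0.48  0.55]
top -0.48 715 [ 0.22 -0.48  0.14] [ 0.3  -0.44  0.55]
top -0.44 791 [ 0.22 -0.44  0.12] [ 0.3  -0.4   0.55]
top -0.4 876 [ 0.22 -0.4   0.08] [ 0.6  -0.36  0.55]
top -0.36 848 [ 0.22 -0.36  0.08] [ 0.6  -0.32  0.55]
top -0.32 1227 [ 0.22 -0.32  0.29] [ 0.39 -0.28  0.55]
top -0.28 1494 [ 0.22 -0.28  0.2 ] [ 0.39 -0.24  0.55]
top -0.24 532 [ 0.22 -0.24  0.25] [ 0.37 -0.22  0.55]
side -0.4 20 [ 0.59 -0.38  0.08] [ 0.6  -0.36  0.09]
side -0.32 67 [ 0.32 -0.3   0.36] [ 0.37 -0.28  0.4 ]
side -0.28 555 [ 0.3  -0.28  0.21] [ 0.39 -0.24  0.4 ]
side -0.24 824 [ 0.3  -0.24  0.27] [ 0.38 -0.22  0.36]
```

View pics/box.png

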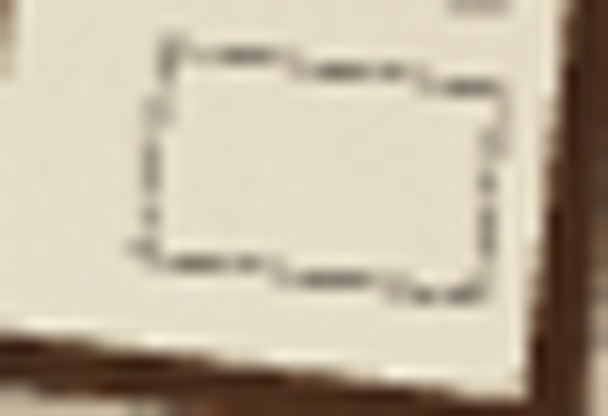

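```bash
python3 - <<'E'
from h import *
for n,uv in(('side',[(462,85),(460,110),(555,60),(550,100),(548,150),(540,200),(600,90),(445,205)]),('top',[(440,305),(480,300),(510,325),(540,330),(570,340),(600,325),(540,365),(520,385),(510,372),(625,340),(600,380),(620,300)])):
    A=cloud(n,np.load(n+'.npz')['d'])
    for u,v in uv: print(n,u,v,A[v,u].round(3))
print(plane('top',[(401.84,246.1)],.005))
q=plane('top',(np.array([(172,45),(500,85),(487,295),(142,257)])+.5)/16-.5+[382,236],.005)
print(q.round(4)); 
a=(q[1]+q[2]-q[0]-q[3])[:2];b=(q[0]+q[1]-q[2]-q[3])[:2]
print(np.rad2deg(np.arctan2(-a[1],-a[0]))-90,np.rad2deg(np.arctan2(b[1],b[0])),np.linalg.norm(a)/2,np.linalg.norm(b)/2)
p,d=grab_frame('wrist');cv2.imwrite('pics/w0.png',p[:,:,::-1])
E
```

```text
side 462 85 [ 0.341 -0.282  0.371]
side 460 110 [ 0.321 -0.23   0.333]
side 555 60 [ 0.144 -0.216  0.49 ]
side 550 100 [ 0.126 -0.158  0.43 ]
side 548 150 [ 0.182 -1.265 -0.239]
side 540 200 [0.074 0.038 0.322]
side 600 90 [ 0.067 -1.321  0.036]
side 445 205 [ 0.32  -0.248  0.046]
top 440 305 [ 0.312 -0.262  0.05 ]
top 480 300 [ 0.327 -0.276  0.373]
top 510 325 [ 0.276 -0.31   0.452]
top 540 330 [ 0.27  -0.342  0.516]
top 570 340 [ 0.253 -0.387  0.537]
top 600 325 [ 0.2   -1.141 -0.733]
top 540 365 [ 0.21  -0.322  0.551]
top 520 385 [ 0.188 -0.254  0.629]
top 510 372 [ 0.146 -0.39   0.214]
top 625 340 [ 0.252 -0.488  0.535]
top 600 380 [ 0.19  -0.404  0.595]
top 620 300 [ 0.309 -1.197 -0.665]
[[ 0.48956158 -0.16488384  0.005     ]]
[[ 0.5138 -0.1367  0.005 ]
 [ 0.505  -0.1986  0.005 ]
 [ 0.4651 -0.1946  0.005 ]
 [ 0.4734 -0.1297  0.005 ]]
-7.686188296411757 -7.797418589772569 0.06395610413502285 0.04050558188869399
```

View pics/w0.png

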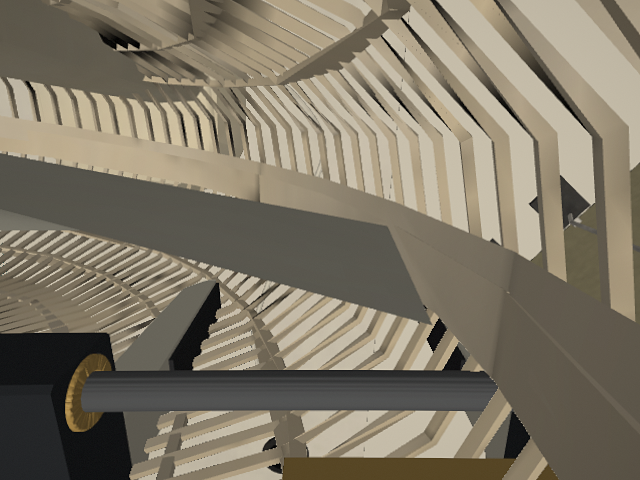

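The wrist view is filled by fan grille bars close to the camera, so I'll locate the fan before moving.

```bash
python3 - <<'E'
from h import *
s=observe();p,d=grab_frame('wrist'); c=get_calibration('wrist'); print(np.round(c['mount'],3).tolist())
o,_=rays('wrist',[(320,240)],st=s);print('cam',o)
A=cloud('wrist',d,s);np.savez('w0.npz',A=A,d=d)
for v in range(20,480,65): print(v,[tuple(A[v,u].round(2).tolist()) for u in range(20,640,100)])
m=(d>0)&(A[...,2]>.03)
for z0 in np.arange(0,.6,.06):
    k=A[m&(A[...,2]>=z0)&(A[...,2]<z0+.06)]
    if len(k)>20:print(z0.round(2),len(k),np.percentile(k,[1,50,99],axis=0).round(2).tolist())
T=np.load('top.npz');C=cloud('top',T['d'])
hs=cv2.cvtColor(T['p'],cv2.COLOR_RGB2HSV);m=(hs[...,0]<30)&(hs[...,2]>120)&(C[...,2]>.1)&(C[...,0]<.45)&(C[...,1]<-.1)
for y0 in np.arange(-.75,-.15,.05):
    k=C[m&(C[...,1]>=y0)&(C[...,1]<y0+.05)]
    if len(k)>5:print('fan',y0.round(2),len(k),k.min(0).round(2),k.max(0).round(2))
E
```

```text
[[-0.0, 0.955, 0.295, 0.082], [1.0, 0.0, -0.0, 0.0], [-0.0, 0.295, -0.955, -0.166], [0.0, 0.0, 0.0, 1.0]]
cam [ 0.27074465 -0.48586795  0.38435754]
20 [(0.26, -0.38, 0.24), (0.28, -0.41, 0.22), (0.28, -0.45, 0.27), (0.29, -0.48, 0.29), (0.59, -0.65, -0.73), (0.27, -0.49, 0.38), (0.27, -0.49, 0.38)]
85 [(0.2, -0.22, 0.0), (0.25, -0.38, 0.16), (0.27, -0.44, 0.18), (0.3, -0.48, 0.0), (0.28, -0.5, 0.3), (0.54, -0.97, -0.73), (0.63, -1.22, -0.73)]
150 [(0.17, -0.3, 0.1), (0.2, -0.36, 0.11), (0.21, -0.41, 0.04), (0.26, -0.49, 0.2), (0.29, -0.79, -0.73), (0.39, -1.06, -0.73), (0.27, -0.49, 0.38)]
215 [(0.22, -0.42, 0.29), (0.27, -0.49, 0.38), (0.27, -0.49, 0.38), (0.26, -0.49, 0.32), (0.26, -0.52, 0.28), (0.22, -1.15, -0.73), (0.27, -0.49, 0.38)]
280 [(0.14, -0.37, 0.2), (0.15, -0.42, 0.19), (0.07, -0.45, 0.0), (0.27, -0.49, 0.38), (0.24, -0.53, 0.29), (0.26, -0.53, 0.33), (0.27, -0.49, 0.38)]
345 [(0.21, -0.44, 0.31), (0.16, -0.44, 0.25), (-0.01, -0.47, -0.0), (0.2, -0.51, 0.27), (0.22, -0.53, 0.29), (0.27, -0.49, 0.38), (0.27, -0.49, 0.38)]
410 [(0.2, -0.45, 0.33), (0.2, -0.47, 0.32), (0.
[... 370 characters left out ...]
4, 0.1], [0.26, -0.28, 0.12]]
0.12 14303 [[0.14, -0.48, 0.12], [0.22, -0.41, 0.16], [0.27, -0.34, 0.18]]
0.18 34540 [[0.14, -0.51, 0.18], [0.25, -0.42, 0.22], [0.28, -0.36, 0.24]]
0.24 43091 [[0.16, -0.56, 0.24], [0.25, -0.49, 0.27], [0.29, -0.38, 0.3]]
0.3 85283 [[0.17, -0.56, 0.3], [0.23, -0.51, 0.32], [0.29, -0.44, 0.34]]
fan -0.55 106 [ 0.21 -0.53  0.2 ] [ 0.27 -0.5   0.5 ]
fan -0.5 401 [ 0.11 -0.5   0.14] [ 0.3  -0.45  0.58]
fan -0.45 714 [ 0.11 -0.45  0.12] [ 0.29 -0.4   0.58]
fan -0.4 965 [ 0.1 -0.4  0.1] [ 0.3  -0.35  0.63]
fan -0.35 1462 [ 0.08 -0.35  0.2 ] [ 0.39 -0.3   0.64]
fan -0.3 2052 [ 0.06 -0.3   0.2 ] [ 0.39 -0.25  0.69]
fan -0.25 763 [ 0.17 -0.25  0.2 ] [ 0.38 -0.23  0.61]
```

The fan cage surrounds the gripper visually, but there's no contact force. I'll rise gently and watch the force.

Request:
jog_arm(series=[0,0,-10,0,0,0,0,0,-20,0,0,0], claw=0)

```text
clock: 0.37
position: [0.1934, -0.5138, 0.2475]
tcp_rot: [[0.936, 0.352, -0.001], [0.352, -0.936, 0.004], [0.0, -0.004, -1.0]]
contact_force: [-0.5, -0.9, 0.1]
gripper_width: 0.0839
grasp_force: 0.0
```

Request:
jog_arm(series=[0,0,-35,0,0,0,0,0,-35,0,0,0,0,0,-35,0,0,0,0,0,-35,0,0,0,0,0,-35,0,0,0])

```text
clock: 0.78
position: [0.1935, -0.5142, 0.4263]
tcp_rot: [[0.936, 0.352, 0.0], [0.352, -0.936, -0.001], [-0.0, 0.001, -1.0]]
contact_force: [1.0, -1.3, 0.4]
gripper_width: 0.0511
grasp_force: 0.0
```

Request:
jog_arm(series=[0,0,-35,0,0,0,0,0,-35,0,0,0,0,0,-35,0,0,0,0,0,-35,0,0,0,0,0,0,0,0,0])

```text
clock: 1.2
position: [0.1935, -0.5143, 0.571]
tcp_rot: [[0.936, 0.352, 0.003], [0.352, -0.936, -0.01], [-0.001, 0.01, -1.0]]
contact_force: [-0.6, 0.3, 1.0]
gripper_width: 0.0175
grasp_force: 0.0
```

Request:
jog_arm(series=[33,-15.7,0,0,0,0,33,-15.7,0,0,0,0,33,-15.7,0,0,0,0,33,-15.7,0,0,0,0,33,-15.7,0,0,0,0])

```text
clock: 1.62
position: [0.3211, -0.3815, 0.5641]
tcp_rot: [[0.936, 0.352, 0.0], [0.352, -0.936, -0.0], [0.0, 0.0, -1.0]]
contact_force: [0.7, -0.4, -0.6]
gripper_width: 0.0007
grasp_force: 0.0
```

Request:
jog_arm(series=[33,-15.7,0,0,0,0,33,-15.7,0,0,0,0,33,-15.7,0,0,0,0,33,-15.7,0,0,0,0,33,-15.7,0,0,0,0])

```text
clock: 2.03
position: [0.4479, -0.2498, 0.5642]
tcp_rot: [[0.936, 0.352, 0.0], [0.352, -0.936, -0.0], [0.0, 0.0, -1.0]]
contact_force: [1.0, -0.9, -0.2]
gripper_width: 0.0003
grasp_force: 0.0
```

Request:
jog_arm(series=[14,-27,18,0,0,0,14,-27,18,0,0,0,14,-27,18,0,0,0,14,-27,18,0,0,0,14,-27,18,0,0,0])

```text
clock: 2.45
position: [0.4647, -0.099, 0.4733]
tcp_rot: [[0.936, 0.352, 0.0], [0.352, -0.936, -0.0], [0.0, 0.0, -1.0]]
contact_force: [0.4, -0.5, -0.4]
gripper_width: 0.0003
grasp_force: 0.0
```

Request:
jog_arm(series=[14,-27,18,0,0,0,14,-27,18,0,0,0,14,-27,18,0,0,0,14,-27,18,0,0,0,14,-27,18,0,0,0])

```text
clock: 2.87
position: [0.4828, 0.0519, 0.3833]
tcp_rot: [[0.936, 0.352, 0.0], [0.352, -0.936, -0.0], [0.0, 0.0, -1.0]]
contact_force: [0.4, -0.8, -0.2]
gripper_width: 0.0003
grasp_force: 0.0
```

Request:
jog_arm(series=[14,-27,18,0,0,0,14,-27,18,0,0,0,14,-27,18,0,0,0,14,-27,18,0,0,0,14,-27,18,0,0,0])

```text
clock: 3.28
position: [0.5009, 0.2029, 0.2933]
tcp_rot: [[0.936, 0.352, 0.0], [0.352, -0.936, 0.0], [0.0, 0.0, -1.0]]
contact_force: [1.2, -0.6, -0.4]
gripper_width: 0.0001
grasp_force: 0.0
```

Request:
jog_arm(series=[14,-27,18,0,0,0,14,-27,18,0,0,0,14,-27,18,0,0,0,0,0,0,0,0,-7,0,0,0,0,0,-7])

```text
clock: 3.7
position: [0.5112, 0.2933, 0.2384]
tcp_rot: [[0.819, 0.574, -0.002], [0.574, -0.819, -0.001], [-0.002, -0.0, -1.0]]
contact_force: [-0.0, -0.2, -0.2]
gripper_width: 0.0006
grasp_force: 0.0
```

Request:
jog_arm(series=[0,0,0,0,0,-7,0,0,0,0,0,-7,0,0,0,0,0,-7,0,0,0,0,0,-7,0,0,0,0,0,-7])

```text
clock: 4.12
position: [0.5119, 0.2919, 0.24]
tcp_rot: [[0.343, 0.939, -0.0], [0.939, -0.343, -0.0], [-0.0, 0.0, -1.0]]
contact_force: [0.2, 0.5, 0.9]
gripper_width: 0.0001
grasp_force: 0.0
```

Request:
jog_arm(series=[0,0,0,0,0,-7,0,0,0,0,0,-7,0,0,0,0,0,0])

```text
clock: 4.37
position: [0.5119, 0.2919, 0.24]
tcp_rot: [[0.106, 0.994, 0.0], [0.994, -0.106, 0.0], [0.0, 0.0, -1.0]]
contact_force: [-1.3, -0.4, 0.1]
gripper_width: 0.0002
grasp_force: 0.0
```

Request:
jog_arm(series=[0,-4.5,36,0,0,0,0,0,36,0,0,0,0,0,36,0,0,0,0,0,35,0,0,0,0,0,0,0,0,0])

```text
clock: 4.78
position: [0.5043, 0.2909, 0.0909]
tcp_rot: [[0.115, 0.993, -0.009], [0.993, -0.115, -0.004], [-0.005, -0.008, -1.0]]
contact_force: [-1.2, -0.6, -0.8]
gripper_width: 0.0005
grasp_force: 0.0
```

Request:
jog_arm(series=[0,-14,0,0,0,0,0,-14,0,0,0,0,0,-14,0,0,0,0,0,-14,0,0,0,0,0,-12,0,0,0,0])

```text
clock: 5.2
position: [0.44, 0.3006, 0.0987]
tcp_rot: [[0.114, 0.993, 0.002], [0.993, -0.114, 0.001], [0.001, 0.002, -1.0]]
contact_force: [1.3, 0.3, 0.1]
gripper_width: 0.0004
grasp_force: 0.3
```

Request:
jog_arm(series=[0,0,0,0,0,0,0,20,0,0,0,0,0,25,0,0,0,0,0,25,0,0,0,0,0,20,0,0,0,0])

```text
clock: 5.62
position: [0.5317, 0.2899, 0.0979]
tcp_rot: [[0.113, 0.994, 0.001], [0.994, -0.113, 0.001], [0.001, 0.001, -1.0]]
contact_force: [-0.6, 1.4, 0.8]
gripper_width: 0.0007
grasp_force: 0.6
```

Request:
jog_arm(series=[0,14,0,0,0,0,0,14,0,0,0,0,0,14,0,0,0,0,0,14,0,0,0,0,0,3,0,0,0,0])

```text
clock: 6.03
position: [0.5903, 0.283, 0.0975]
tcp_rot: [[0.113, 0.994, 0.001], [0.994, -0.113, 0.0], [0.001, 0.001, -1.0]]
contact_force: [0.7, 0.6, -0.4]
gripper_width: 0.0002
grasp_force: 0.2
```

Back to the middle and up, then check the flaps and measure the stamp from the wrist camera.

Request:
jog_arm(series=[0,0,0,0,0,0,0,-25,0,0,0,0,0,-30,-10,0,0,0,0,-20,-30,0,0,0,0,0,-35,0,0,0], claw=60)

```text
clock: 6.45
position: [0.5086, 0.2917, 0.1709]
tcp_rot: [[0.11, 0.994, -0.006], [0.994, -0.11, -0.002], [-0.003, -0.006, -1.0]]
contact_force: [0.3, -0.2, -0.8]
gripper_width: 0.0293
grasp_force: 0.0
```

Request:
jog_arm(series=[-20,0,-35,0,0,0,-20,0,-35,0,0,0,0,0,0,0,0,0,0,0,0,0,0,0])

```text
clock: 6.78
position: [0.5092, 0.2519, 0.2438]
tcp_rot: [[0.112, 0.994, 0.004], [0.994, -0.112, 0.002], [0.002, 0.003, -1.0]]
contact_force: [0.1, -0.0, -1.8]
gripper_width: 0.0559
grasp_force: 0.0
```

```bash
python3 - <<'E'
from h import *
s=observe();p,d=grab_frame('wrist'); A=cloud('wrist',d,s);np.savez('w1.npz',p=p,d=d,A=A)
cv2.imwrite('pics/w1.png',p[:,:,::-1]);print(s['position'],s['clock'])
pt,dt=grab_frame('top');np.savez('top1.npz',p=pt,d=dt);ps,ds=grab_frame('side')
y=np.deg2rad(-6.4);ex=np.array([np.cos(y),np.sin(y)]);ey=np.array([-ex[1],ex[0]]);c0=np.array([.515,.297])
for nm,B in(('top',cloud('top',dt)),('side',cloud('side',ds)),('wrist',A)):
    L=(B[...,:2]-c0)@np.c_[ex,ey]; m=(abs(L[...,0])<.14)&(abs(L[...,1])<.06)&(B[...,2]>.085)&(B[...,2]<.16)
    for g in(-1,1):
        k=m&(L[...,0]*g>.067); 
        if k.sum()>10: print(nm,g,k.sum(),'ang',np.median(np.arctan2(B[k][:,2]-.075,.067-g*L[k][:,0])).round(2))
E
```

```text
[0.50922127 0.25189443 0.24382503] 6.7833
top 1 31 ang 2.25
side -1 255 ang 2.2
side 1 1153 ang 2.28
wrist -1 9615 ang 2.22
wrist 1 9718 ang 2.23
```

View pics/w1.png

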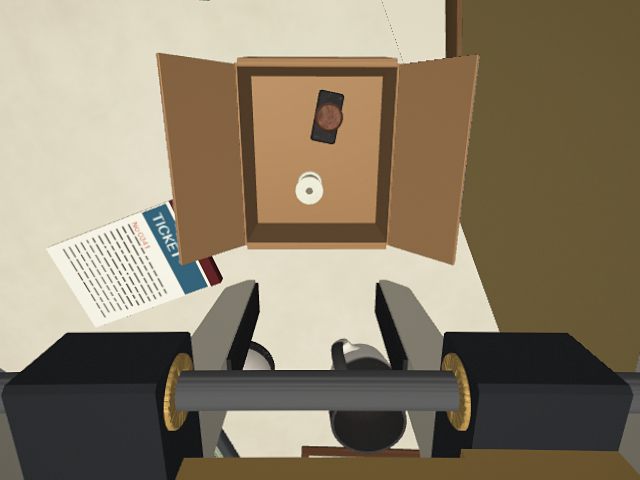

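The wrist view shows both flaps folded right back, at about 2.23 rad. The stamp's handle top is at (329,117) with its base around (328,117), and the spool is at (309,188). Now the numbers.

```bash
python3 - <<'E'
from h import *
f=np.load('w1.npz');p=f['p'];A=f['A'];s=observe()
hs=cv2.cvtColor(p,cv2.COLOR_RGB2HSV)
r=np.zeros((480,640),bool);r[80:155,300:360]=True
bl=(r&(hs[...,2]<75)).astype(np.uint8)
# hull of dark base = base outline (handle lies over it)
n,l,st,ce=cv2.connectedComponentsWithStats(bl)
pts=np.concatenate([np.c_[np.where(l==i)[::-1]] for i in range(1,n) if st[i,4]>40])
q=plane('wrist',pts,.015,s)[:,:2]*1000
R=cv2.minAreaRect(q.astype(np.float32));print('base',R)
h=A[80:155,300:360].reshape(-1,3);h=h[(h[:,2]>.062)&(h[:,2]<.075)];print('handle top',len(h),((h.min(0)+h.max(0))/2).round(4),(h.max(0)-h.min(0)).round(4),np.median(h,0).round(4))
ca=s['position'];print(ca,s['tcp_rot'])
E
```

```text
base ((527.8582153320312, 332.51654052734375), (47.662349700927734, 26.67989730834961), 72.05068969726562)
handle top 569 [0.5289 0.3333 0.066 ] [0.0228 0.0228 0.008 ] [0.5289 0.3334 0.0673]
[0.50824772 0.25225339 0.24031853] [[ 1.11085279e-01  9.93808638e-01 -2.10988927e-03]
 [ 9.93810421e-01 -1.11087013e-01 -7.22772418e-04]
 [-9.52678770e-04 -2.01654056e-03 -9.99997513e-01]]
```

The fingers would pass close to the far flap, so I'll press both flaps a bit further back, using the open fingers.

Request:
jog_arm(series=[10,0,36,0,0,0,10,0,36,0,0,0,10,0,36,0,0,0,10,0,36,0,0,0,0,0,0,0,0,0])

```text
clock: 7.35
position: [0.5092, 0.2915, 0.0897]
tcp_rot: [[0.11, 0.994, -0.011], [0.994, -0.11, -0.005], [-0.006, -0.011, -1.0]]
contact_force: [-0.8, 0.5, -1.4]
gripper_width: 0.06
grasp_force: 0.0
```

Request:
jog_arm(series=[0,-16,0,0,0,0,0,-16,0,0,0,0,0,-12,0,0,0,0,0,-8,0,0,0,0,0,0,0,0,0,0])

```text
clock: 7.77
position: [0.4608, 0.2978, 0.0985]
tcp_rot: [[0.11, 0.994, -0.0], [0.994, -0.11, -0.0], [-0.0, -0.0, -1.0]]
contact_force: [0.3, -0.4, -0.2]
gripper_width: 0.0601
grasp_force: 0.0
```

Request:
jog_arm(series=[0,30,0,0,0,0,0,34,0,0,0,0,0,20,0,0,0,0,0,14,0,0,0,0,0,10,0,0,0,0])

```text
clock: 8.18
position: [0.571, 0.285, 0.098]
tcp_rot: [[0.112, 0.994, 0.0], [0.994, -0.112, 0.0], [0.0, 0.0, -1.0]]
contact_force: [-0.8, -0.3, -1.0]
gripper_width: 0.0594
grasp_force: 0.3
```

Request:
jog_arm(series=[0,0,0,0,0,0,0,-15,0,0,0,0,12,-15,0,0,0,0,13,-15,0,0,0,0,12,0,0,0,0,0])

```text
clock: 8.6
position: [0.526, 0.3282, 0.0979]
tcp_rot: [[0.11, 0.994, -0.002], [0.994, -0.11, -0.0], [-0.001, -0.002, -1.0]]
contact_force: [-0.7, -0.6, -0.6]
gripper_width: 0.0599
grasp_force: 0.0
```

Request:
jog_arm(series=[0,0,0,0,0,0,0,0,0,0,0,0])

```text
clock: 8.77
position: [0.5288, 0.3278, 0.0979]
tcp_rot: [[0.11, 0.994, 0.001], [0.994, -0.11, 0.0], [0.0, 0.001, -1.0]]
contact_force: [-0.5, 0.3, -0.1]
gripper_width: 0.0598
grasp_force: 0.0
```

```bash
python3 - <<'E'
from h import *
s=observe();p,d=grab_frame('wrist'); A=cloud('wrist',d,s);pt,dt=grab_frame('top');ps,ds=grab_frame('side')
y=np.deg2rad(-6.4);ex=np.array([np.cos(y),np.sin(y)]);ey=np.array([-ex[1],ex[0]]);c0=np.array([.515,.297])
for nm,B in(('top',cloud('top',dt)),('side',cloud('side',ds)),('wrist',A)):
    L=(B[...,:2]-c0)@np.c_[ex,ey]; m=(abs(L[...,0])<.14)&(abs(L[...,1])<.06)&(B[...,2]>.085)&(B[...,2]<.16)
    for g in(-1,1):
        k=m&(L[...,0]*g>.09); 
        if k.sum()>10: print(nm,g,k.sum(),'ang',np.median(np.arctan2(B[k][:,2]-.075,.067-g*L[k][:,0])).round(2))
R=np.array(s['tcp_rot']);e=R.T@(np.array([.5287,.333,.036])-s['position'])*1000
print(s['position'],s['clock'],'to go mm',e.round(1),s['gripper_width'])
h=A.reshape(-1,3);h=h[(h[:,2]>.055)&(h[:,2]<.075)&(abs(h[:,0]-.5287)<.02)&(abs(h[:,1]-.333)<.02)];print(len(h),h.min(0) if len(h) else'',h.max(0) if len(h) else'')
E
```

```text
top 1 307 ang 2.45
side -1 284 ang 2.35
side 1 382 ang 2.48
wrist -1 8321 ang 2.36
wrist 1 7673 ang 2.44
[0.52879628 0.32776127 0.09786609] 8.7667 to go mm [ 5.2 -0.7 61.9] 0.05982729312924138
1436 [0.51692612 0.3227405  0.05535469] [0.54153873 0.34544822 0.0703378 ]
```

Request:
jog_arm(series=[5,0,20,0,0,0,0,0,22,0,0,0,0,0,20,0,0,0,0,0,0,0,0,0])

```text
clock: 9.25
position: [0.5275, 0.3307, 0.032]
tcp_rot: [[0.112, 0.994, -0.005], [0.994, -0.112, -0.003], [-0.003, -0.005, -1.0]]
contact_force: [0.2, 0.1, 0.2]
gripper_width: 0.0595
grasp_force: 0.0
```

Request:
jog_arm(series=[0,0,0,0,0,0,0,0,0,0,0,0,0,0,0,0,0,0,0,0,0,0,0,0,0,0,0,0,0,0], claw=0, squeeze=20)

```text
clock: 9.67
position: [0.5295, 0.3325, 0.0366]
tcp_rot: [[0.111, 0.994, 0.001], [0.994, -0.111, 0.001], [0.001, 0.001, -1.0]]
contact_force: [0.7, 0.3, -0.7]
gripper_width: 0.0311
grasp_force: 0.0
```

Request:
jog_arm(series=[0,0,0,0,0,0,0,0,0,0,0,0])

```text
clock: 9.83
position: [0.5294, 0.3325, 0.0362]
tcp_rot: [[0.111, 0.994, 0.001], [0.994, -0.111, 0.0], [0.0, 0.001, -1.0]]
contact_force: [0.1, -0.9, 4.2]
gripper_width: 0.0227
grasp_force: 20.0
```

Request:
jog_arm(series=[0,0,-10,0,0,0,0,0,-25,0,0,0,0,0,-32,0,0,0,0,0,-32,0,0,0,0,0,-32,0,0,0])

```text
clock: 10.25
position: [0.5288, 0.3322, 0.1687]
tcp_rot: [[0.111, 0.994, -0.0], [0.994, -0.111, -0.0], [-0.0, -0.0, -1.0]]
contact_force: [-0.4, -0.3, 0.8]
gripper_width: 0.0234
grasp_force: 20.0
```

Request:
jog_arm(series=[0,0,-32,0,0,0,0,0,-32,0,0,0,-15,0,0,0,0,0,-25,1,0,0,0,0,-32,1,0,0,0,0])

```text
clock: 10.67
position: [0.5227, 0.2608, 0.2317]
tcp_rot: [[0.109, 0.994, 0.001], [0.994, -0.109, 0.001], [0.001, 0.001, -1.0]]
contact_force: [-0.1, -0.8, 0.2]
gripper_width: 0.0235
grasp_force: 20.0
```

Request:
jog_arm(series=[-36,1,0,0,0,0,-36,1,0,0,0,0,-36,1,0,0,0,0,-36,1,0,0,0,0,-36,1,0,0,0,0])

```text
clock: 11.08
position: [0.5074, 0.0796, 0.2314]
tcp_rot: [[0.111, 0.994, 0.001], [0.994, -0.111, 0.0], [0.0, 0.001, -1.0]]
contact_force: [0.5, -0.3, -0.8]
gripper_width: 0.0234
grasp_force: 20.0
```

Request:
jog_arm(series=[-36,1,0,0,0,0,-36,1,0,0,0,0,-36,1,0,0,0,0,-36,1,0,0,0,0,-36,1,0,0,0,0])

```text
clock: 11.5
position: [0.4924, -0.0999, 0.2314]
tcp_rot: [[0.111, 0.994, 0.001], [0.994, -0.111, -0.0], [-0.0, 0.001, -1.0]]
contact_force: [1.6, -0.2, -1.4]
gripper_width: 0.0234
grasp_force: 20.0
```

Request:
jog_arm(series=[-36,1,0,0,0,0,-20,1,0,0,0,0,-10,1,0,0,0,0,0,0,0,0,0,-5,0,0,0,0,0,-5])

```text
clock: 11.92
position: [0.4885, -0.1643, 0.231]
tcp_rot: [[-0.066, 0.998, 0.0], [0.998, 0.066, 0.0], [0.0, 0.0, -1.0]]
contact_force: [-1.1, -0.3, -0.1]
gripper_width: 0.0235
grasp_force: 20.0
```

Request:
jog_arm(series=[0,0,0,0,0,0,0,0,0,0,0,0])

```text
clock: 12.08
position: [0.4887, -0.1636, 0.2309]
tcp_rot: [[-0.061, 0.998, 0.0], [0.998, 0.061, 0.0], [0.0, 0.0, -1.0]]
contact_force: [0.1, 0.3, -1.3]
gripper_width: 0.0231
grasp_force: 20.0
```

```bash
python3 - <<'E'
from h import *
s=observe();print(s['position'],s['clock'],s['tcp_rot'],s['grasp_force'])
p,d=grab_frame('wrist');np.savez('w2.npz',p=p,d=d,A=cloud('wrist',d,s))
ps,ds=grab_frame('side')
a=cv2.resize(ps[120:250,260:430],None,fx=2.3,fy=2.3,interpolation=cv2.INTER_CUBIC)
o=np.zeros((480,800,3),np.uint8);o[:,:400]=p[:,120:520];o[:a.shape[0],400:400+a.shape[1]]=a[:,:400]
cv2.imwrite('pics/w2.png',o[:,:,::-1])
E
```

```text
[ 0.48869838 -0.16362463  0.23091412] 12.0833 [[-6.09927990e-02  9.98138195e-01  1.46159298e-04]
 [ 9.98138202e-01  6.09927842e-02  1.03602333e-04]
 [ 9.44947833e-05  1.52206175e-04 -9.99999984e-01]] 19.999686345181544
```

View pics/w2.png

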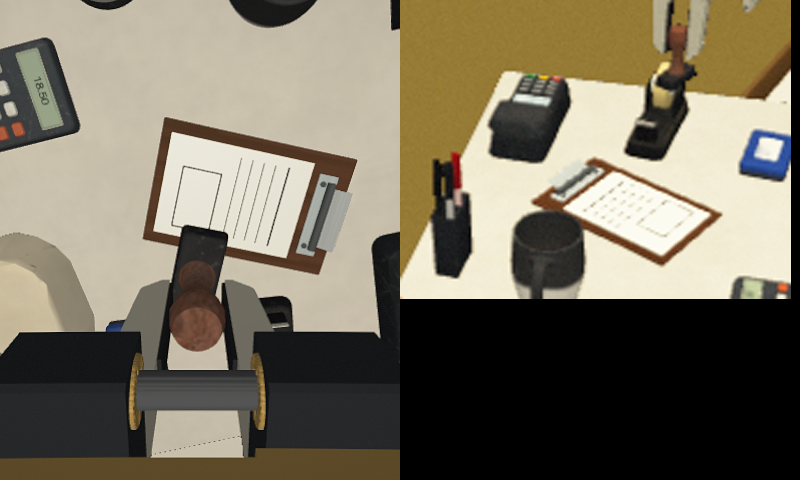

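The stamp is held upright. In the crop its black base's front edge runs from (183,228) to (228,235), and the box lies at (172–221,166–230). I'll compare the angles and positions in the wrist view.

```bash
python3 - <<'E'
from h import *
f=np.load('w2.npz');p=f['p'];A=f['A'];s=observe();g=p.astype(int).sum(2)
T=np.array(s['position']);zt=T[2]-.0332+.012
ang=lambda q:np.rad2deg(np.arctan2(np.polyfit(*q.T,1)[0],1))
# base: black pixels in depth band of base top
m=(abs(A[...,2]-zt)<.006)&(g<150)&(np.hypot(A[...,0]-T[0],A[...,1]-T[1])<.06);m[330:]=False
print('base n',m.sum(),'z',np.median(A[m][:,2]),'exp',zt)
v,u=np.where(m);q=plane('wrist',np.c_[u,v],np.median(A[m][:,2]),s)[:,:2]*1000
R=np.array(s['tcp_rot']);
L=np.c_[(q-T[:2]*1000)@R[:2,0],(q-T[:2]*1000)@R[:2,1]];print('base in tool x',L[:,0].min(),L[:,0].max(),'y',L[:,1].min(),L[:,1].max())
# left and right edges by row, front edge by column
rows=[r for r in range(v.min()+9,v.max()-25)]
for nm,fn in(('left',min),('right',max)):
    e=np.array([[fn(u[v==r]),r] for r in rows if (v==r).any()],float);e[:,0]+=-.5 if nm=='left' else .5
    w=plane('wrist',e,zt,s)[:,:2]; k=np.polyfit(w[:,1],w[:,0],1);print(nm,len(e),'own y dir deg',90-np.rad2deg(np.arctan(k[0])),'x at y',w.mean(0))
cols=range(u.min()+6,u.max()-6);e=np.array([[c,v[u==c].min()-.5] for c in cols],float);w=plane('wrist',e,zt,s)[:,:2];k=np.polyfit(w[:,0],w[:,1],1);print('front: own x deg',np.rad2deg(np.arctan(k[0])),w.mean(0))
# slip box lines: dark thin pixels
gray=cv2.cvtColor(p,cv2.COLOR_RGB2GRAY);bh=cv2.morphologyEx(gray,cv2.MORPH_BLACKHAT,np.ones((7,7)))
b=(bh>40);b[:155]=False;b[250:]=False;b[:,:285]=False;b[:,346:]=False
n,l,st,_=cv2.connectedComponentsWithStats(b.astype(np.uint8),connectivity=8);
for i in range(1,n):
    if st[i,4]>25:print(st[i])
i=1+np.argmax(st[1:,4]);v,u=np.where(l==i);q=plane('wrist',np.c_[u,v],.005,s)[:,:2]
t=np.deg2rad(-7.75);
for _ in range(3):
    B=np.c_[[np.cos(t),np.sin(t)],[-np.sin(t),np.cos(t)]];W=q@B
    lo=W[:,0]<W[:,0].min()+.003; k=np.polyfit(W[lo,1],W[lo,0],1); t-=np.arctan(k[0])
B=np.c_[[np.cos(t),np.sin(t)],[-np.sin(t),np.cos(t)]];W=q@B
print('box yaw',np.rad2deg(t),'extent',W.min(0),W.max(0),W.max(0)-W.min(0),'c',B@((W.min(0)+W.max(0))/2))
print('center from far-y/near-x:',B@np.array([W[:,0].min()+.0205,W[:,1].max()-.0325]))
E
```

```text
base n 1805 z 0.20958660532426412 exp 0.20961911496418575
base in tool x -13.847359555623465 28.11720170807537 y -13.38837101306125 15.537626663134706
left 40 own y dir deg 82.519605216709 x at y [ 0.47727113 -0.15187921]
right 40 own y dir deg 82.46272559863498 x at y [ 0.50177043 -0.15038642]
front: own x deg 3.6594911018222382 [ 0.48815695 -0.13764679]
[291 165  51  64 308]
box yaw -8.818262278926065 extent [ 0.48583492 -0.12056193] [ 0.52772861 -0.05426809] [0.0418937  0.06629383] c [ 0.48739059 -0.16407178]
center from far-y/near-x: [ 0.4870482  -0.16336401]
```

Request:
jog_arm(series=[-1.5,0,20,0,0,1,0,0,35,0,0,0,0,0,35,0,0,0,0,0,35,0,0,0,0,0,20,0,0,0])

```text
clock: 12.6
position: [0.4874, -0.1648, 0.0826]
tcp_rot: [[-0.044, 0.999, -0.003], [0.999, 0.044, 0.001], [0.001, -0.003, -1.0]]
contact_force: [-0.4, 0.6, -0.9]
gripper_width: 0.0231
grasp_force: 20.0
```

Request:
jog_arm(series=[0,0,10,0,0,0,0,0,8,0,0,0,0,0,0,0,0,0,0,0,0,0,0,0])

```text
clock: 12.93
position: [0.4893, -0.1659, 0.0685]
tcp_rot: [[-0.045, 0.999, 0.001], [0.999, 0.045, -0.0], [-0.001, 0.001, -1.0]]
contact_force: [1.0, -0.1, -0.2]
gripper_width: 0.0233
grasp_force: 20.0
```

```bash
python3 - <<'E'
from h import *
s=observe();print(s['position'],s['clock'])
p,d=grab_frame('wrist');np.savez('w3.npz',p=p,d=d,A=cloud('wrist',d,s))
a=cv2.resize(p[130:330,230:430],None,fx=3,fy=3,interpolation=cv2.INTER_CUBIC)
cv2.imwrite('pics/w3.png',a[:,:,::-1])
E
```

```text
[ 0.48932136 -0.16588669  0.06851412] 12.9333
```

View pics/w3.png

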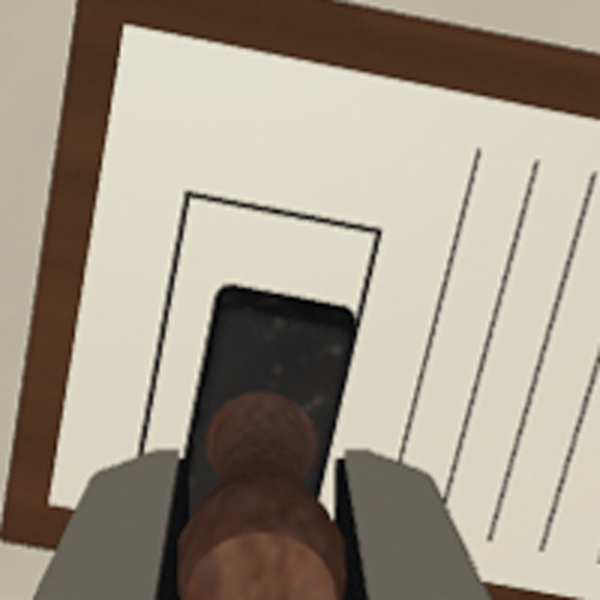

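The crop shows the base inside the box but a little right of centre: gap of about 33 px on the left and 10 px on the right, partly from parallax. Working it out in mm.

```bash
python3 - <<'E'
from h import *
s=observe();f=lambda a:(np.array(a,float)+.5)/3-.5+[230,130]
P=lambda a,z:plane('wrist',f(a),z,s)[:,:2]*1000
zt=s['position'][2]-.0332+.012;zb=zt-.012
b=P([(188,194),(380,231),(143,452),(357,330)],.005)
d=lambda a,c:np.rad2deg(np.arctan2(*(c-a)[::-1]))
print('box c1,c2',b.round(1),'long',d(b[2],b[0]),d(b[3],b[1]),'short',d(b[0],b[1]),'w',np.linalg.norm(b[1]-b[0]))
t=np.deg2rad((d(b[2],b[0])+d(b[3],b[1]))/2-90*1 );t=(t+np.deg2rad(d(b[0],b[1])))/2
ex=np.array([np.cos(t),np.sin(t)]);ey=np.array([-ex[1],ex[0]]);c=(b[0]+b[1])/2-32*ey;print('yaw',np.rad2deg(t),'box centre',c)
l=P([(214,320),(191,470),(354,325),(326,485)],zt);print('stamp long',d(l[1],l[0]),d(l[3],l[2]),'short(front)',d(*P([(235,287),(345,307)],zb)))
fr=P([(290,297)],zb)[0]
L=[(x-c)@ex for x in l];print('sides in box x',np.round(L,1),'front in box y (want 25)',(fr-c)@ey)
T=np.array(s['position'])[:2]*1000;R=np.array(s['tcp_rot']);st=T+.8*R[:2,0];print('stamp by grasp in box',(st-c)@ex,(st-c)@ey)
print('box ex, ey in tool',R[:2,:2].T@ex,R[:2,:2].T@ey)
E
```

```text
box c1,c2 [[ 472.8 -129.5]
 [ 512.6 -135.4]
 [ 464.5 -187.1]
 [ 509.3 -157. ]] long 81.76057491983035 81.48140133628813 short -8.528630065843307 w 40.19370465557007
yaw -8.453820968892035 box centre [ 488.00205253 -164.09788843]
stamp long 83.57356050305692 84.43674705972111 short(front) -8.153408770635657
sides in box x [-10.8  -9.8  13.   14.5] front in box y (want 25) 23.14150750614401
stamp by grasp in box 1.58113152566226 -0.8709875422567418
box ex, ey in tool [-0.19171883  0.98144817] [0.98144953 0.19172003]
```

Request:
jog_arm(series=[1.6,-1.3,8,0,0,0,0,0,6,0,0,0,0,0,3,0,0,0,0,0,0,0,0,0,0,0,0,0,0,0])

```text
clock: 13.4
position: [0.4873, -0.1642, 0.0505]
tcp_rot: [[-0.046, 0.999, -0.0], [0.999, 0.046, 0.0], [0.0, -0.0, -1.0]]
contact_force: [0.4, 0.7, -0.0]
gripper_width: 0.0231
grasp_force: 20.0
```

```bash
python3 - <<'E'
from h import *
s=observe();T=np.array(s['position']);R=np.array(s['tcp_rot']);print(T,s['clock'],R.round(4).tolist())
p,d=grab_frame('wrist');A=cloud('wrist',d,s);g=cv2.cvtColor(p,cv2.COLOR_RGB2GRAY).astype(int)
zt=T[2]-.0332+.012;c=np.array([.4880,-.1641]);t=np.deg2rad(-8.45);ex=np.array([np.cos(t),np.sin(t)]);ey=np.array([-ex[1],ex[0]])
m=(abs(A[...,2]-zt)<.004)&(g<75)&(abs((A[...,:2]-c)@ex)<.018);print('z top',np.median(A[m][:,2]),zt,'n',m.sum())
v,u=np.where(m);print(u.min(),u.max(),v.min(),v.max())
for nm,fn,o in(('L',min,-.5),('R',max,.5)):
    e=np.array([[fn(u[v==r])+o,r] for r in range(v.min()+10,v.min()+50)]);w=plane('wrist',e,zt,s)[:,:2]
    k=np.polyfit(w[:,1],w[:,0],1);r=w[:,0]-np.polyval(k,w[:,1]);ok=abs(r)<.0006;k=np.polyfit(w[ok,1],w[ok,0],1)
    print(nm,ok.sum(),'dir',90-np.rad2deg(np.arctan(k[0])),'box x',np.mean((w[ok]-c)@ex)*1000)
bh=cv2.morphologyEx(g.astype(np.uint8),cv2.MORPH_BLACKHAT,np.ones((7,7)))>40
q=plane('wrist',np.c_[np.where(bh)[::-1]],.005,s)[:,:2];X=(q-c)@ex*1000;Y=(q-c)@ey*1000
for nm,k,a,b in(('x-',(abs(X+20)<3)&(Y>0)&(Y<30),X,Y),('x+',(abs(X-20)<3)&(Y>0)&(Y<30),X,Y),('y+',(abs(Y-32)<3)&(abs(X)<18),Y,X)):
    if k.sum()>10:print('line',nm,k.sum(),np.median(a[k]),'slope deg',np.rad2deg(np.arctan(np.polyfit(b[k],a[k],1)[0])))
a=cv2.resize(p[130:330,230:430],None,fx=3,fy=3,interpolation=cv2.INTER_CUBIC);cv2.imwrite('pics/w4.png',a[:,:,::-1])
E
```

```text
[ 0.48728324 -0.16420021  0.05050792] 13.4 [[-0.0456, 0.999, -0.0003], [0.999, 0.0456, 0.0001], [0.0002, -0.0003, -1.0]]
z top 0.0293402785690519 0.029307923450536535 n 2008
292 346 230 302
L 40 dir 81.1669843144905 box x -13.370922139159042
R 40 dir 81.6565068072923 box x 10.520237897031398
line x- 132 -20.52854662363884 slope deg 0.28381000459597544
line x+ 133 19.48362248186084 slope deg 0.16185999717806873
line y+ 195 32.13811007340904 slope deg -0.09021205436958471
```

View pics/w4.png

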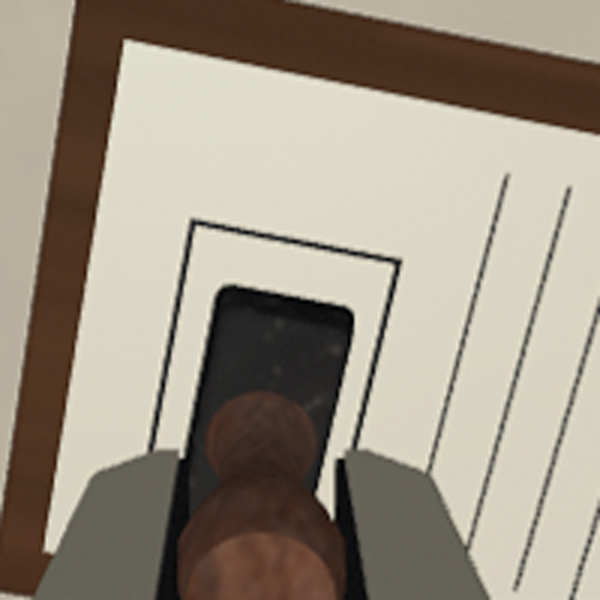

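It's square (81.4° against 81.5°) and within 1 mm. A last small correction, 2 mm lower, then a check that nothing else has moved.

Request:
jog_arm(series=[-0.2,1,2,0,0,0,0,0,0,0,0,0,0,0,0,0,0,0,0,0,0,0,0,0])

```text
clock: 13.78
position: [0.4884, -0.1644, 0.0487]
tcp_rot: [[-0.046, 0.999, 0.0], [0.999, 0.046, -0.0], [-0.0, 0.0, -1.0]]
contact_force: [-0.6, 0.6, -0.5]
gripper_width: 0.023
grasp_force: 20.0
```

```bash
python3 - <<'E'
from h import *
s=observe();print(s['position'],s['clock'],np.abs(s['dq']).max(),s['grasp_force'],s['contact_force'])
ps,ds=grab_frame('side');cv2.imwrite('pics/s5.png',ps[:,:,::-1])
E
```

```text
[ 0.48840041 -0.16439774  0.04869027] 13.7833 0.0018684611730109136 19.999910124315647 [-0.61330505  0.64114816 -0.45510962]
```

View pics/s5.png

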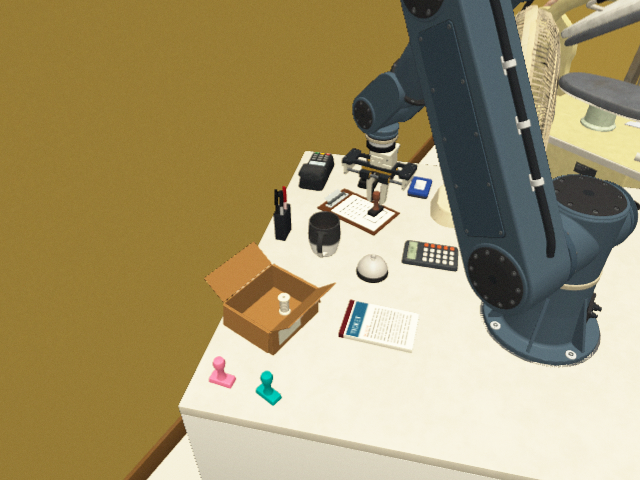

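The side view shows both flaps wide open at (240,270) and (315,305) and the spool still standing at (284,302). The stamp hovers over the slip at (377,208), and everything else is in place.

```bash
python3 -c "
from station import *
print(job_done())"
```

```text
the job is handed in; nothing more can be done
None
```

The job is handed in: both flaps are folded well back (about 2.35 and 2.45 rad), and the stamp is held upright about 1 cm above the slip, centred in the box to within about 1 mm and square with it.

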